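# Tare the dial scale with the empty tube carrier

### The job

Pick up the empty tube carrier by its handle and set it down gently in the middle of the scale's pan, the right way up. Then, with the carrier resting there, turn the tare knob until the dial's zero mark lies under the needle, to within half a division, and let go. Do not knock or shift the pump bottle or the jar that stand near the carrier.

Things in the scene. Friction and masses are not known exactly. Their poses are not given: they have to be found in the camera images.
- carrier: Loose empty white tube carrier: tray 130 mm long (x), 76 wide (y), 34 high. Its handle is a straight bar above the tray's middle, along x: 130 mm long, 14 wide, from 76 to 92 mm above the underside, on a post 10 mm thick at each end (110 mm clear between them; 42 mm gap between rim and bar). Origin: centre of its underside, z up. Mass 0.17 to 0.33 kg.
- pan: The scale's weighing pan, a flat square steel plate 160 mm by 160 mm by 6 mm without a rim. Origin at the centre of its top surface, 80 mm above the counter when empty. It is sprung, and sinks 1 mm for each 100 g put on it; x and y along its edges, z up.
- scale: The dial scale, fixed to the counter but standing somewhere else each time: a grey box 190 mm (x) by 380 mm (y) by 50 mm high. Origin at the centre of its underside. The pan is centred 98 mm from it along its +y, the tare dial 98 mm along its -y, on a round housing of 164 mm diameter and 14 mm height.
- tare_grip (a point): Where to grip the tare knob: on the dial's vertical axis, 96 mm above the counter. The knob is a black bar 58 mm long (x), 15 thick (y), top 16 mm above this point, foot 20 mm below, fixed on a white graduated disc (148 mm diameter, top at 70 mm); both turn as one, either way, with a light friction of 0.06 N m, and stay where left. x points along the bar to the zero mark.
- zero_mark (a point): The disc's zero mark: a heavy black radial line in line with the knob's bar, ending in a black tab 14 mm wide that stands out past the rim. This point is on the line, 60 mm from the dial's axis. The other marks are thin lines, one every 10 degrees (10.5 mm apart here).
- needle_tip (a point): The tip of the dark needle that lies just above the disc, turning on the same axis; this point is 60 mm from the axis. The needle is moved by the load on the pan only, not by the knob; it lies at 75 mm above the counter, so keep the fingertips above 78 mm.
- needle (a joint): Angle of the needle, rad, clockwise seen from above: 0 (pointing along the scale's +x) with an empty pan, and 3.14 more for each kg on the pan; it settles in under a second.
- bezel (a joint): Angle of the tare knob and its disc, rad, clockwise seen from above; at 0 the zero mark lies along the scale's +x, where the needle points when the pan is empty. Stops at -2.5 and 4.0. The dial reads zero when this equals joint needle.
- pump_bottle: Bystander: loose white pump bottle, 66 mm diameter, 147 mm high, with a spout that reaches 39 mm from its axis; origin at the centre of its underside.
- jar: Bystander: loose lidded jar, 72 mm diameter, 90 mm high; origin at the centre of its underside.
There are look-alikes about, which are no part of the job. Leave any blue look-alike of the carrier alone.

How it is judged:
By the outcome, as a careful person would: the job done as asked, in the order asked, and still so for the second after the job is handed in, with the robot touching nothing.
It also fails if it takes over 54 s, if anything falls off the work surface, if the arm or the gripper's body presses on something with over 40 N, if the wrist force passes 120 N, or if a joint passes its speed limit or range.

### The arm

A 7-joint arm with a two-finger parallel gripper is mounted at the origin on the work surface. World frame = base frame: x ahead of the robot, y to its left, z up, the work surface at z = 0. Lengths are in m, angles in rad, forces in N, time in s.
With the tool pointing down it reaches from about 0.35 to 0.9 m from the base axis. Payload 8.1 kg.
Tool frame: the origin (TCP) lies on the centre line of the jaws, within the pads' length; the fingertips stand 17 mm ahead of it and the grasp point (between the pads) lies 2 mm behind it; z points along the fingers, y is the line along which they close (so a half turn about z gives the same grasp; the last joint's range is limited). The gripper opens to 85 mm and grips with 20 to 120 N. Pads are 22 mm wide; open, the fingers measure 114 mm over their backs; the gripper's body (76 mm by 85 mm) begins 54 mm behind the grasp point. The pads swing forward as they close: fully open they stand 13 mm farther back than shut.
Start: joints at [-1.452, 0.434, 0.025, 1.573, -0.012, 1.134, -0.075], TCP at [0.138, 0.61, 0.248] pointing down, gripper open.
Joint ranges: [-2.62, 2.62], [-0.44, 2.09], [-1.27, 1.32], [0.08, 2.57], [-1.32, 4.46], [0.12, 2], [-2.74, 2.74]. Speed limits (rad/s): [2.22, 2.22, 3.01, 3.01, 3.14, 3.14, 3.14].

### API

Orientations are given as a unit quaternion [w, x, y, z].
In Python, from cell import r, imaging gives the robot as it stands.
- The arm moves only by the tool apply_moves, never from a script. Its argument "rows" is a list of rows, each a list of 7 numbers: the shift along the world's x, y, z in units of 800 mm (1.0 is 800 mm), then the turn, a rotation vector about the world's x, y, z in units of pi rad (1.0 is pi rad), then the closure, from -1 (fully open) to 1 (shut). A call has exactly 8 rows; each row shifts and turns the commanded pose from where the row before left it; what a row does not reach is not made up. A row lasts 1/8 s, in which the tool goes at most 62.5 mm and 10.7 degrees, less where a joint would pass 70% of its speed; a pose out of reach is approached as far as the arm can. A call with a number of a shift or a turn outside -1 to 1 is refused whole. A call with a gripper value outside its range is refused whole. The fingers move at their own pace and stop on an object; the grip force is fixed at half the most. Time passes only in rows, so rows that do not move let the fingers close, or fill a call up. It gives the time, the measured TCP pose, the force, the opening and the grip force at its end, in the units of the state.
- r.sense(): the state, without advancing time (a new reading comes with each control period).
- imaging.read_camera(name): name is "scene" or "top" or "wrist"; returns (picture, depth): 480x640x3 uint8, red, green, blue; 480x640 float32, m along the optical axis (not along the pixel's ray), 0 where there is no reading.
- imaging.get_calibration(name): a dict with "fx", "fy", "cx", "cy" (pixels), "distortion" ([k1, k2, p1, p2, k3] as OpenCV has them; the pictures are not rectified), "R" (3x3) and "t" (3): a world point X has camera coordinates R X + t. Camera axes: x right, y down, z forward; pixel columns grow to the right and rows downward; lengths in m; the calibration is good to about 2 mm. A picture is of the moment at which its call begins: read the wrist's pose just before it. get_calibration takes no time and is no camera call; for the wrist camera it gives the pose at the moment of the call.
- r.sign_off(): hands the job in; it is judged then, once.
The state is a dict: "t": time; "joint_pos": joint angles; "qvel": joint speeds; "effort": joint torques, N m; "ee_pos": TCP position; "ee_rot": TCP orientation; "contact_force": force on the tool from outside, world axes, zero at the start; "wrist_torque": the same for the moment, N m; "gripper_width": finger opening in m; "finger_force": force on a finger pad.
Only numpy, scipy, OpenCV 4.12 (cv2) and the standard library are available. Lean on these libraries where they do the work, as an engineer would, in place of code of your own. Each camera call takes 0.05 s, during which the arm holds its last target. There are 200 camera calls.

## Working session

There is one attempt and no reset: what is moved stays moved. The work goes in short steps, Python scripts to look and compute and a tool call to move; the robot and the scene stay as the last step left them, time stands still between calls to the robot, and variables do not carry over. Pictures are saved under pics/ and viewed, at most 10 in all, crops included, and the job is handed in when it is done.

Besides the shell and the picture viewer there is one more tool, called after "Call:" by a JSON object that holds its "op" and its "data", one argument or row to a line. apply_moves: Moves the arm, as the interface text tells. Its arguments: {"type":"object","properties":{"rows":{"type":"array"}},"required":["rows"]}

```bash
ls; mkdir -p pics; cat > h.py <<'E'
import numpy as np, cv2
from cell import r, imaging
def grab(n):
    c=imaging.get_calibration(n); im,d=imaging.read_camera(n); return im,d,c
def K(c): return np.array([[c['fx'],0,c['cx']],[0,c['fy'],c['cy']],[0,0,1.]])
def rays(c,uv):
    p=cv2.undistortPoints(np.float64(uv).reshape(-1,1,2),K(c),np.array(c['distortion'],float)).reshape(-1,2)
    R=np.array(c['R']);t=np.array(c['t'])
    return -R.T@t, np.c_[p,np.ones(len(p))]@R
def plane(c,uv,z):
    o,d=rays(c,uv); return o+d*((z-o[2])/d[:,2])[:,None]
def cloud(c,d):
    v,u=np.nonzero(d>0); o,w=rays(c,np.c_[u,v]); return u,v,o+w*d[v,u][:,None]
E
python3 - <<'E'
from h import *
s=r.sense(); print(s)
a=[]
for n in ("scene","top"):
    im,d,c=grab(n); cv2.imwrite(f'pics/{n}0.png',im[...,::-1]); np.savez(f'{n}0.npz',im=im,d=d)
    print(n,c)
E
```

```text
pics
{'t': 0.0, 'joint_pos': array([-1.4515897 ,  0.43523407,  0.02493737,  1.57408897, -0.01162857,
        1.13400661, -0.07512794]), 'qvel': array([-0.00170455,  0.00028591,  0.00126984, -0.00045419, -0.00130249,
        0.00073128, -0.00135422]), 'effort': array([-3.14395857e-04, -6.70465207e+01,  1.02521751e+00, -3.16210377e+01,
        1.56518962e-02,  1.25372046e-02,  2.28114253e-06]), 'ee_pos': array([0.13741395, 0.60921503, 0.24752178]), 'ee_rot': array([-3.63315391e-05,  1.10714575e-01,  9.93851925e-01, -7.95316403e-04]), 'contact_force': array([ 0.34100706,  0.0950207 , -0.11815999]), 'wrist_torque': array([-0.01602794, -0.01667211,  0.00105342]), 'finger_force': 0.0, 'gripper_width': 0.08525572416624794}
scene {'fx': 551.6927484178989, 'fy': 551.6927484178989, 'cx': 312.44660247909064, 'cy': 238.61597490500216, 'distortion': array([-0.14790719,  0.        ,  0.        ,  0.        ,  0.        ]), 'R': array([[-0.88399941,  0.46745643,  0.005435  ],
       [ 0.35284263,  0.67479149, -0.64819636],
       [-0.30667105, -0.5710875 , -0.76145383]]), 't': array([ 0.35164371, -0.15633704,  1.54973165])}
top {'fx': 459.4365391667691, 'fy': 459.4365391667691, 'cx': 322.05962834649756, 'cy': 244.91841580053625, 'distortion': array([-0.04050888,  0.        ,  0.        ,  0.        ,  0.        ]), 'R': array([[-0.01146173, -0.99953681, -0.02819224],
       [-0.99787336,  0.0132428 , -0.06382315],
       [ 0.06416693,  0.02740076, -0.99756293]]), 't': array([0.08035392, 0.43263751, 1.09624095])}
```

View pics/scene0.png

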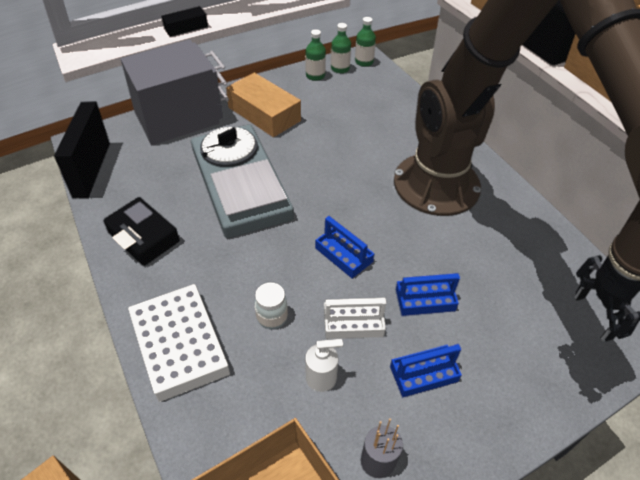

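View pics/top0.png

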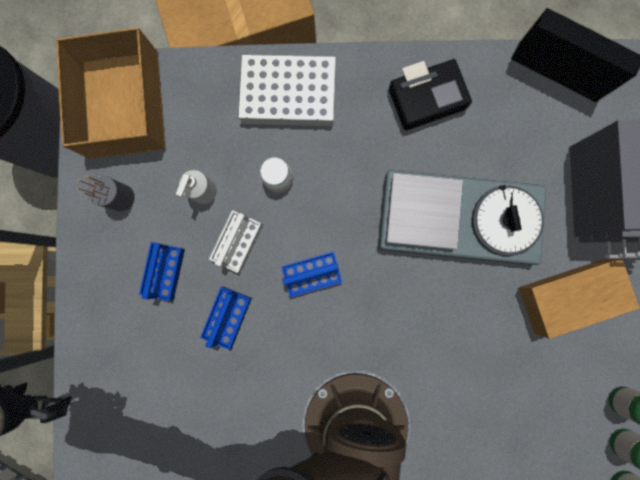

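The scene view shows the white carrier at (355,318), the jar at (271,305), the bottle at (322,365), and the scale with its pan at (250,190) and dial at (229,145). In the top view the carrier is at (235,240), the bottle at (193,185), the jar at (275,175), the pan at (425,212) and the dial at (508,220). The knob bar there is near (514,215). Next I'll measure these.

```bash
python3 - <<'E'
from h import *
for n,boxes in (("top",dict(car=(200,200,270,280),bot=(170,160,212,212),jar=(255,150,297,200),pan=(380,165,475,260),dial=(470,180,550,260))),
                ("scene",dict(car=(320,290,392,342),bot=(300,335,347,392),jar=(250,280,292,330),pan=(195,160,295,225),dial=(195,120,262,170)))):
    z=np.load(n+'0.npz'); im,d=z['im'],z['d']; c=imaging.get_calibration(n)
    u,v,P=cloud(c,d); hsv=cv2.cvtColor(im,cv2.COLOR_RGB2HSV)[v,u]
    for k,(a,b,e,f) in boxes.items():
        m=(u>=a)&(u<e)&(v>=b)&(v<f); Q=P[m]; h=hsv[m]
        hi={'car':(.06,.12),'bot':(.02,.2),'jar':(.07,.13),'pan':(.073,.09),'dial':(.062,.13)}[k]
        s=(Q[:,2]>hi[0])&(Q[:,2]<hi[1]); q=Q[s]
        if len(q)<5: print(n,k,len(q)); continue
        (cx,cy),(w,l),an=cv2.minAreaRect(np.float32(q[:,:2]))
        print(n,k,len(q),'rect c',round(cx,4),round(cy,4),'wl',round(w,3),round(l,3),'ang',round(an,1),'zpct',np.percentile(q[:,2],[5,50,95]).round(4))
        if k=='dial':
            b=s&(Q[:,2]>.09); qq=Q[b]; (cx,cy),(w,l),an=cv2.minAreaRect(np.float32(qq[:,:2])); print('  knob',len(qq),cx,cy,w,l,an,np.percentile(qq[:,2],[50,95]))
    vis=[im[b-5:f+5,a-5:e+5] for k,(a,b,e,f) in boxes.items() if k in('car','dial')]
    vis=[cv2.resize(x,(400,400*x.shape[0]//x.shape[1]),interpolation=cv2.INTER_CUBIC)[:500] for x in vis]
    H=max(x.shape[0] for x in vis); cv2.imwrite(f'pics/{n}1.png',np.hstack([cv2.copyMakeBorder(x,0,H-x.shape[0],0,0,0) for x in vis])[...,::-1])
E
```

```text
top car 432 rect c 0.4456 0.2826 wl 0.017 0.13 ang 64.3 zpct [0.0807 0.0923 0.0959]
top bot 880 rect c 0.5731 0.3668 wl 0.066 0.063 ang 18.3 zpct [0.044  0.0989 0.1488]
top jar 600 rect c 0.5995 0.1807 wl 0.06 0.062 ang 44.3 zpct [0.0843 0.091  0.0944]
top pan 4845 rect c 0.5053 -0.1613 wl 0.162 0.159 ang 83.7 zpct [0.0777 0.0809 0.0841]
top dial 3786 rect c 0.483 -0.355 wl 0.162 0.159 ang 88.2 zpct [0.064  0.0707 0.1075]
  knob 275 0.481730192899704 -0.35548800230026245 0.05815707519650459 0.017609836533665657 10.993237495422363 [0.11106931 0.11569352]
scene car 559 rect c 0.4442 0.2861 wl 0.019 0.131 ang 63.2 zpct [0.0698 0.0894 0.0941]
scene bot 1345 rect c 0.5509 0.3562 wl 0.123 0.068 ang 34.3 zpct [0.0324 0.0953 0.1465]
scene jar 659 rect c 0.6003 0.1825 wl 0.063 0.062 ang 77.0 zpct [0.0772 0.0893 0.0927]
scene pan 2683 rect c 0.5018 -0.1801 wl 0.208 0.161 ang 83.0 zpct [0.0764 0.0802 0.0835]
scene dial 1788 rect c 0.4909 -0.3233 wl 0.222 0.16 ang 75.1 zpct [0.0637 0.0704 0.1076]
  knob 193 0.4810156524181366 -0.35432642698287964 0.06280229985713959 0.023895232006907463 8.895328521728516 [0.10656613 0.11416534]
```

View pics/top1.png

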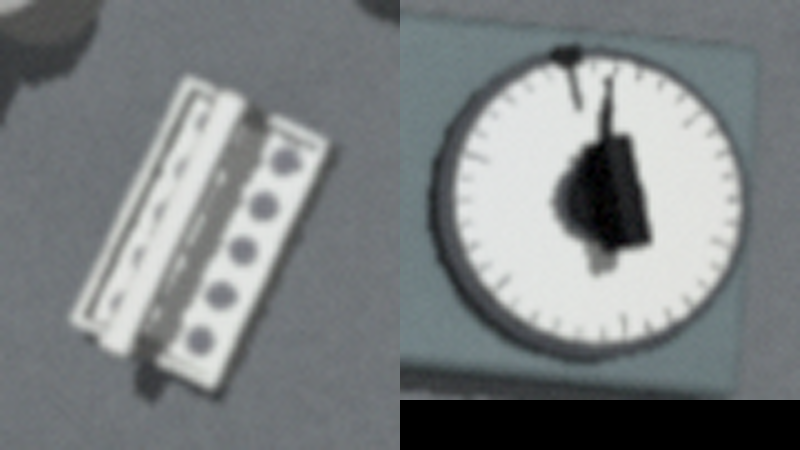

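In the crop, the bar runs from (230,95) to (115,350). On the dial, the zero tab is at (567,53) and the needle tip at (610,80). Depth from both views agrees:

| Thing | Position (m) | Yaw | Height |
|---|---|---|---|
| Carrier bar | (0.445, 0.284) | about -26° | top about 92 mm |
| Pan | (0.505, -0.161) | about -6.5° | – |
| Knob | (0.482, -0.355) | about +11° | – |

I'll move above the carrier now.

Call:
{"op": "apply_moves", "data": {
  "rows": [
    [0.048,-0.051,0,0,0,-0.0094,-1],
    [0.048,-0.051,0,0,0,-0.0094,-1],
    [0.048,-0.051,0,0,0,-0.0094,-1],
    [0.048,-0.051,0,0,0,-0.0094,-1],
    [0.048,-0.051,0,0,0,-0.0094,-1],
    [0.048,-0.051,0,0,0,-0.0094,-1],
    [0.048,-0.051,0,0,0,-0.0094,-1],
    [0.048,-0.051,0,0,0,-0.0094,-1]
  ]
}}

```text
t: 1.1
ee_pos: [0.4456, 0.2818, 0.2482]
ee_rot: [-0.0, 0.227, 0.974, -0.0]
contact_force: [1.3, 1.5, -0.7]
gripper_width: 0.0853
finger_force: 0.0
```

```bash
cat >> h.py <<'E'
def pose():
    s=r.sense(); w,x,y,z=s['ee_rot']; from scipy.spatial.transform import Rotation as Ro
    M=Ro.from_quat([x,y,z,w]).as_matrix()
    print('t',round(s['t'],2),'tcp',s['ee_pos'].round(4),'yang',np.degrees(np.arctan2(M[1,1],M[0,1])).round(2),'zax',M[:,2].round(3),'j',s['joint_pos'].round(2),'F',s['contact_force'].round(1),'w',s['gripper_width'],'ff',s['finger_force'])
    return s,M
E
python3 - <<'E'
from h import *
r_=[pose()]
im,d,c=grab('wrist'); cv2.imwrite('pics/w1.png',im[...,::-1])
u,v,P=cloud(c,d)
m=(P[:,2]>.065)&(P[:,2]<.11)&(np.hypot(P[:,0]-.445,P[:,1]-.284)<.1)
q=P[m]; print(len(q)); 
if len(q)>50: print(cv2.minAreaRect(np.float32(q[:,:2])), np.percentile(q[:,2],[5,50,95]), u[m].min(),u[m].max(),v[m].min(),v[m].max())
E
```

```text
t 1.1 tcp [0.4456 0.2818 0.2482] yang 63.71 zax [-0. -0. -1.] j [-0.85  0.27  0.23  1.83 -0.07  1.05  0.52] F [ 1.3  1.5 -0.7] w 0.08530893438646547 ff 0.0
2700
((0.4424991011619568, 0.28413790464401245), (0.015984509140253067, 0.12885871529579163), 64.53990173339844) [0.08875098 0.09085127 0.09209759] 310 331 141 296
```

View pics/w1.png

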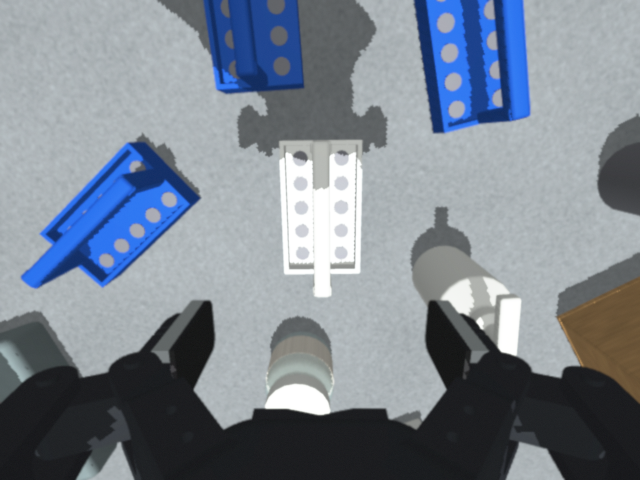

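The wrist view shows the bar at columns 310–331 and rows 141–296. The jar at (300,370) and the bottle at (470,290) are both clear of the fingers. I'll descend next.

Call:
{"op": "apply_moves", "data": {
  "rows": [
    [-0.0025,0.0028,-0.03,0,0,0.0025,-1],
    [0,0,-0.036,0,0,0,-1],
    [0,0,-0.036,0,0,0,-1],
    [0,0,-0.036,0,0,0,-1],
    [0,0,-0.03,0,0,0,-1],
    [0,0,-0.02,0,0,0,-1],
    [0,0,-0.014,0,0,0,-1],
    [0,0,-0.006,0,0,0,-1]
  ]
}}

```text
t: 2.15
ee_pos: [0.4427, 0.2855, 0.0816]
ee_rot: [-0.0, 0.223, 0.975, -0.0]
contact_force: [0.1, 0.2, 0.2]
gripper_width: 0.0854
finger_force: 0.0
```

Call:
{"op": "apply_moves", "data": {
  "rows": [
    [0,0,0,0,0,0,-0.5],
    [0,0,0,0,0,0,0],
    [0,0,0,0,0,0,0.4],
    [0,0,0,0,0,0,1],
    [0,0,0,0,0,0,1],
    [0,0,0,0,0,0,1],
    [0,0,0,0,0,0,1],
    [0,0,0,0,0,0,1]
  ]
}}

```text
t: 3.15
ee_pos: [0.4426, 0.2852, 0.0822]
ee_rot: [-0.0, 0.223, 0.975, -0.0]
contact_force: [-1.4, -3.0, 5.5]
gripper_width: 0.013
finger_force: 59.0
```

Call:
{"op": "apply_moves", "data": {
  "rows": [
    [0,0,0.006,0,0,0,1],
    [0,0,0.014,0,0,0,1],
    [0,0,0.03,0,0,0,1],
    [0,0,0.044,0,0,0,1],
    [0,0,0.044,0,0,0,1],
    [0,0,0.04,0,0,0,1],
    [0,0,0.025,0,0,0,1],
    [0,0,0.007,0,0,0,1]
  ]
}}

```text
t: 4.15
ee_pos: [0.4432, 0.2859, 0.2516]
ee_rot: [0.001, 0.223, 0.975, 0.001]
contact_force: [0.0, 0.1, -3.1]
gripper_width: 0.0128
finger_force: 58.7
```

```bash
python3 - <<'E'
from h import *
s,M=pose()
im,d,c=grab('wrist'); cv2.imwrite('pics/w2.png',im[...,::-1])
# carrier in hand: points between TCP-0.1 and TCP level
u,v,P=cloud(c,d); p=s['ee_pos']
L=(P-p)@M   # tool frame
hsv=cv2.cvtColor(im,cv2.COLOR_RGB2HSV)[v,u]
m=(abs(L[:,1])<.06)&(abs(L[:,0])<.09)&(L[:,2]>-.015)&(L[:,2]<.1)&(hsv[:,1]<60)
for lo,hi in((-.015,.012),(.03,.06)):
    k=m&(L[:,2]>lo)&(L[:,2]<hi); print(k.sum())
    if k.sum()>20: print(cv2.minAreaRect(np.float32(L[k][:,:2])), np.percentile(L[k][:,2],[5,50,95]), L[k].min(0),L[k].max(0))
im2,d2,c2=grab('top'); cv2.imwrite('pics/t2.png',im2[...,::-1]); np.savez('t2.npz',im=im2,d=d2)
u,v,P=cloud(c2,d2)
for nm,(x,y),(lo,hi),R in (('bot',(.573,.367),(.03,.09),.06),('jar',(.6,.181),(.08,.1),.06)):
    k=(np.hypot(P[:,0]-x,P[:,1]-y)<R)&(P[:,2]>lo)&(P[:,2]<hi); print(nm,k.sum(),cv2.minAreaRect(np.float32(P[k][:,:2])))
E
```

```text
t 4.15 tcp [0.4432 0.2859 0.2516] yang 64.2 zax [ 0.002  0.002 -1.   ] j [-0.86  0.27  0.24  1.82 -0.07  1.05  0.52] F [ 0.   0.1 -3.1] w 0.012764930269750029 ff 58.69685232639313
11981
((0.015570022165775299, 0.0016226805746555328), (0.09691441059112549, 0.039455823600292206), 12.482555389404297) [-0.01024295 -0.00879023  0.00237502] [-0.03330977 -0.02041698 -0.01499358] [0.06440986 0.01996633 0.01197151]
5454
((-0.0008015930652618408, -0.000630158931016922), (0.07634570449590683, 0.1303512454032898), 89.98307800292969) [0.04782664 0.04915215 0.05767947] [-0.06598045 -0.03881333  0.03040299] [0.06437477 0.03753246 0.05994879]
bot 233 ((0.5695955753326416, 0.35928434133529663), (0.046856243163347244, 0.0640653520822525), 74.6025161743164)
jar 587 ((0.6001041531562805, 0.18007563054561615), (0.06005938723683357, 0.06194604933261871), 1.2355350255966187)
```

View pics/w2.png

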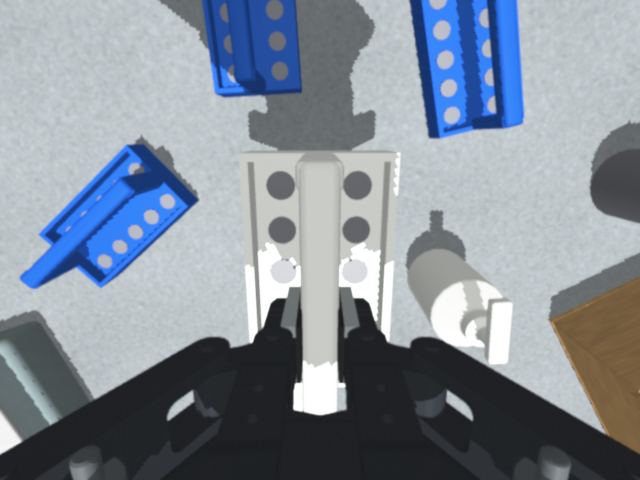

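The carrier is held centred to within 1 mm and upright, with its underside about 83 mm below the TCP. The wrist view also shows the bottle untouched at (465,300). I'll carry it to the pan.

Call:
{"op": "apply_moves", "data": {
  "rows": [
    [0.0048,-0.01,0,0,0,0.0067,1],
    [0.0048,-0.02,0,0,0,0.0067,1],
    [0.0048,-0.03,0,0,0,0.0067,1],
    [0.0048,-0.04,0,0,0,0.0067,1],
    [0.0048,-0.045,0,0,0,0.0067,1],
    [0.0048,-0.045,0,0,0,0.0067,1],
    [0.0048,-0.045,0,0,0,0.0067,1],
    [0.0048,-0.045,0,0,0,0.0067,1]
  ]
}}

```text
t: 5.25
ee_pos: [0.473, 0.0595, 0.2491]
ee_rot: [-0.001, 0.14, 0.99, -0.0]
contact_force: [0.2, -0.1, -2.4]
gripper_width: 0.0128
finger_force: 58.6
```

Call:
{"op": "apply_moves", "data": {
  "rows": [
    [0.0048,-0.045,0,0,0,0.0067,1],
    [0.0048,-0.045,0,0,0,0.0067,1],
    [0.0048,-0.045,0,0,0,0.0067,1],
    [0.0048,-0.045,0,0,0,0.0067,1],
    [0.0048,-0.04,0,0,0,0.0067,1],
    [0.0048,-0.03,0,0,0,0.0067,1],
    [0.0048,-0.02,0,0,0,0.0067,1],
    [0.0048,-0.01,0,0,0,0.0067,1]
  ]
}}

```text
t: 6.25
ee_pos: [0.5033, -0.1643, 0.2489]
ee_rot: [-0.001, 0.057, 0.998, -0.0]
contact_force: [0.7, -0.4, -2.6]
gripper_width: 0.0132
finger_force: 58.6
```

Call:
{"op": "apply_moves", "data": {
  "rows": [
    [0,0,-0.01,0,0,0,1],
    [0,0,-0.02,0,0,0,1],
    [0,0,-0.02,0,0,0,1],
    [0,0,-0.02,0,0,0,1],
    [0,0,-0.01,0,0,0,1],
    [0,0,-0.006,0,0,0,1],
    [0,0,-0.003,0,0,0,1],
    [0,0,0,0,0,0,1]
  ]
}}

```text
t: 7.25
ee_pos: [0.5043, -0.1625, 0.1789]
ee_rot: [0.0, 0.057, 0.998, 0.0]
contact_force: [0.1, -0.7, -3.2]
gripper_width: 0.0129
finger_force: 58.6
```

```bash
python3 - <<'E'
from h import *
s,M=pose()
for n in('top','scene'):
    im,d,c=grab(n); cv2.imwrite(f'pics/{n}3.png',im[...,::-1])
    u,v,P=cloud(c,d)
    k=(P[:,2]>.074)&(P[:,2]<.0865)&(np.hypot(P[:,0]-.505,P[:,1]+.161)<.12)&(P[:,1]>-.25)
    print(n,'pan',k.sum(),cv2.minAreaRect(np.float32(P[k][:,:2])),np.median(P[k][:,2]))
E
```

```text
t 7.25 tcp [ 0.5043 -0.1625  0.1789] yang 83.5 zax [ 0. -0. -1.] j [-0.1   0.37  0.41  1.92 -0.18  0.89  1.86] F [ 0.1 -0.7 -3.2] w 0.012930207743142004 ff 58.60580921173096
top pan 1622 ((0.5077319145202637, -0.13784462213516235), (0.11526905745267868, 0.1583787500858307), 83.60984802246094) 0.08087580165360897
scene pan 1318 ((0.5044566988945007, -0.158149853348732), (0.16004329919815063, 0.16151174902915955), 83.14705657958984) 0.08001668610565582
```

View pics/scene3.png

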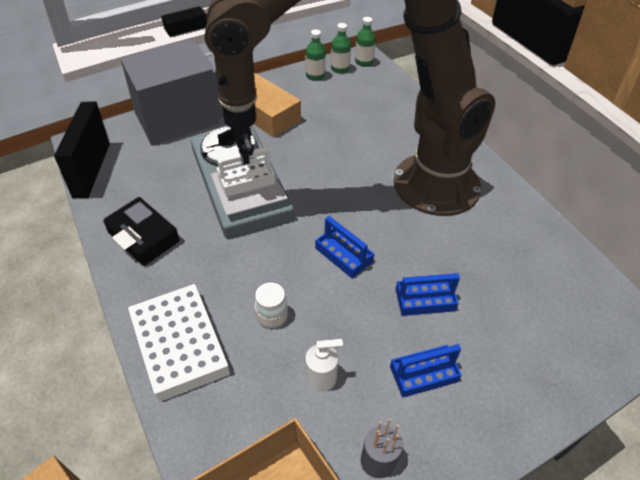

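The carrier is over the pan, at about (247,180) in the scene view, with the bottle and jar unmoved. I'll lower it slowly.

Call:
{"op": "apply_moves", "data": {
  "rows": [
    [0,0.0028,-0.004,0,0,0,1],
    [0,0,-0.004,0,0,0,1],
    [0,0,-0.004,0,0,0,1],
    [0,0,-0.003,0,0,0,1],
    [0,0,-0.0025,0,0,0,1],
    [0,0,-0.002,0,0,0,1],
    [0,0,-0.001,0,0,0,1],
    [0,0,0,0,0,0,1]
  ]
}}

```text
t: 8.35
ee_pos: [0.5042, -0.1602, 0.1623]
ee_rot: [0.0, 0.057, 0.998, 0.0]
contact_force: [-0.3, 0.5, -3.1]
gripper_width: 0.0129
finger_force: 58.6
```

Call:
{"op": "apply_moves", "data": {
  "rows": [
    [0,0,-0.001,0,0,0,1],
    [0,0,-0.001,0,0,0,1],
    [0,0,-0.0005,0,0,0,1],
    [0,0,-0.0005,0,0,0,1],
    [0,0,0,0,0,0,1],
    [0,0,0,0,0,0,1],
    [0,0,0,0,0,0,1],
    [0,0,0,0,0,0,1]
  ]
}}

```text
t: 9.35
ee_pos: [0.5042, -0.1603, 0.16]
ee_rot: [0.0, 0.057, 0.998, -0.0]
contact_force: [-0.5, -0.1, -1.2]
gripper_width: 0.0128
finger_force: 59.0
```

Call:
{"op": "apply_moves", "data": {
  "rows": [
    [0,0,-0.0007,0,0,0,1],
    [0,0,-0.0007,0,0,0,1],
    [0,0,0,0,0,0,1],
    [0,0,0,0,0,0,0.7],
    [0,0,0,0,0,0,0.5],
    [0,0,0,0,0,0,0.2],
    [0,0,0,0,0,0,-0.2],
    [0,0,0,0,0,0,-0.6]
  ]
}}

```text
t: 10.35
ee_pos: [0.5041, -0.1601, 0.1588]
ee_rot: [-0.0, 0.057, 0.998, 0.0]
contact_force: [0.2, -0.4, -0.5]
gripper_width: 0.0676
finger_force: 0.0
```

Call:
{"op": "apply_moves", "data": {
  "rows": [
    [0,0,0,0,0,0,-1],
    [0,0,0,0,0,0,-1],
    [0,0,0.01,0,0,0,-1],
    [0,0,0.02,0,0,0,-1],
    [0,0,0.03,0,0,0,-1],
    [0,0,0.03,0,0,0,-1],
    [0,0,0.02,0,0,0,-1],
    [0,0,0,0,0,0,-1]
  ]
}}

```text
t: 11.35
ee_pos: [0.5049, -0.1604, 0.2482]
ee_rot: [0.001, 0.057, 0.998, -0.0]
contact_force: [-0.7, 0.6, -0.4]
gripper_width: 0.0854
finger_force: 0.0
```

Call:
{"op": "apply_moves", "data": {
  "rows": [
    [-0.0037,-0.02,0,0,0,0.0122,-1],
    [-0.0037,-0.035,0,0,0,0.0122,-1],
    [-0.0037,-0.04,0,0,0,0.0122,-1],
    [-0.0037,-0.045,0,0,0,0.0122,-1],
    [-0.0037,-0.045,0,0,0,0.0122,-1],
    [-0.0037,-0.038,0,0,0,0.0122,-1],
    [-0.0037,-0.02,0,0,0,0.0122,-1],
    [-0.0037,0,0,0,0,0.0122,-1]
  ]
}}

```text
t: 12.35
ee_pos: [0.4795, -0.3556, 0.2457]
ee_rot: [-0.001, -0.096, 0.995, 0.0]
contact_force: [0.3, 0.2, 0.2]
gripper_width: 0.085
finger_force: 0.0
```

```bash
python3 - <<'E'
from h import *
s,M=pose()
im,d,c=grab('wrist'); cv2.imwrite('pics/w4.png',im[...,::-1]); np.savez('w4.npz',im=im,d=d)
u,v,P=cloud(c,d)
near=np.hypot(P[:,0]-.4815,P[:,1]+.355)<.1
k=near&(P[:,2]>.1)&(P[:,2]<.125); print('knob',k.sum(),cv2.minAreaRect(np.float32(P[k][:,:2])),np.median(P[k][:,2]))
k=near&(P[:,2]>.064)&(P[:,2]<.073)&(im[v,u].min(1)>150); print('disc',k.sum(),cv2.minEnclosingCircle(np.float32(P[k][:,:2])),np.median(P[k][:,2]))
im,d,c=grab('top'); np.savez('t4.npz',im=im,d=d); u,v,P=cloud(c,d)
k=(P[:,2]>.08)&(P[:,2]<.2)&(np.hypot(P[:,0]-.505,P[:,1]+.16)<.1)&(im[v,u].min(1)>60)
k2=k&(P[:,2]>.16); print('carrier bar',k2.sum(),cv2.minAreaRect(np.float32(P[k2][:,:2])),np.percentile(P[k2][:,2],[50,95]))
E
```

```text
t 12.35 tcp [ 0.4795 -0.3556  0.2457] yang 101.03 zax [-0.002  0.    -1.   ] j [ 0.25  0.41  0.42  1.67 -0.18  1.1   2.49] F [0.3 0.2 0.2] w 0.08500703531779594 ff 0.0
knob 1456 ((0.47983187437057495, -0.356527715921402), (0.05708761140704155, 0.014993987046182156), 9.539027214050293) 0.11084659816578146
disc 13759 ((0.4817795753479004, -0.3559395372867584), 0.07518070936203003) 0.0691519080219819
carrier bar 462 ((0.506353497505188, -0.16025561094284058), (0.015650684013962746, 0.1274847835302353), 83.11621856689453) [0.16982329 0.17300123]
```

View pics/w4.png

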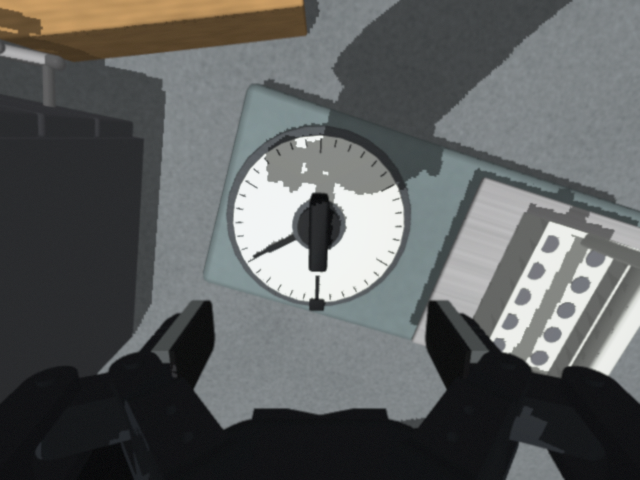

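The wrist view shows the zero tab at (317,304), the needle tip at (252,257), and the knob bar along (318,195)–(318,270). The carrier rests on the pan, centred. I'll work out the angle between mark and needle.

```bash
cat >> h.py <<'E'
def dial(im,c,ctr):
    """angles (deg, world) of needle and zero tab about ctr; from dark pixels in ring"""
    v,u=np.nonzero(im.max(2)<75); out={}
    for k,z,lo,hi in(('needle',.075,.033,.062),('zero',.070,.069,.086),('line',.070,.05,.066)):
        p=plane(c,np.c_[u,v],z)[:,:2]-ctr; q=np.hypot(*p.T); m=(q>lo)&(q<hi)
        a=np.degrees(np.arctan2(p[m,1],p[m,0])); h,e=np.histogram(a,72,(-180,180))
        out[k]=[(round(float(np.median(a[abs(a-e[i]-2.5)<6])),2),int(h[i])) for i in np.argsort(-h)[:4]]
    return out
E
python3 - <<'E'
from h import *
z=np.load('w4.npz'); c=imaging.get_calibration('wrist')
for ctr in((.4805,-.356),(.4815,-.356)): print(dial(z['im'],c,np.array(ctr)))
z=np.load('t4.npz'); c=imaging.get_calibration('top'); print('top',dial(z['im'],c,np.array((.4815,-.355))))
E
```

```text
{'needle': [(-51.31, 86), (11.37, 69), (17.05, 38), (10.06, 33)], 'zero': [(132.61, 94), (-176.72, 93), (172.54, 91), (175.66, 88)], 'line': [(11.24, 33), (-50.36, 21), (-50.36, 10), (-141.07, 1)]}
{'needle': [(-52.26, 96), (11.56, 65), (16.17, 32), (10.41, 31)], 'zero': [(-176.76, 95), (172.47, 93), (132.82, 90), (175.69, 89)], 'line': [(11.4, 34), (-51.17, 29), (nan, 0), (nan, 0)]}
top {'needle': [(-76.76, 24), (-57.57, 23), (-61.89, 21), (-53.92, 21)], 'zero': [(-72.62, 20), (-59.2, 20), (-82.03, 20), (147.48, 19)], 'line': [(-57.17, 16), (-76.92, 15), (-74.05, 12), (-61.04, 11)]}
  return _methods._mean(a, axis=axis, dtype=dtype,
  ret = ret.dtype.type(ret / rcount)
```

Zero is at +11.3° and the needle at about -51.7°, so the knob needs about 63° clockwise. I'll descend and grip it.

Call:
{"op": "apply_moves", "data": {
  "rows": [
    [0.002,-0.0005,-0.02,0,0,0,-1],
    [0,0,-0.035,0,0,0,-1],
    [0,0,-0.04,0,0,0,-1],
    [0,0,-0.035,0,0,0,-1],
    [0,0,-0.026,0,0,0,-1],
    [0,0,-0.016,0,0,0,-1],
    [0,0,-0.01,0,0,0,-1],
    [0,0,0,0,0,0,-1]
  ]
}}

```text
t: 13.45
ee_pos: [0.4821, -0.3548, 0.1009]
ee_rot: [-0.0, -0.096, 0.995, 0.0]
contact_force: [-0.1, 0.1, -0.6]
gripper_width: 0.0855
finger_force: 0.0
```

Call:
{"op": "apply_moves", "data": {
  "rows": [
    [0,0,0,0,0,0,-0.5],
    [0,0,0,0,0,0,0],
    [0,0,0,0,0,0,0.4],
    [0,0,0,0,0,0,1],
    [0,0,0,0,0,0,1],
    [0,0,0,0,0,0,1],
    [0,0,0,0,0,0,1],
    [0,0,0,0,0,0,1]
  ]
}}

```text
t: 14.45
ee_pos: [0.4825, -0.356, 0.1017]
ee_rot: [0.001, -0.096, 0.995, -0.001]
contact_force: [1.2, -5.0, 1.2]
gripper_width: 0.0141
finger_force: 60.8
```

Call:
{"op": "apply_moves", "data": {
  "rows": [
    [0,-0.0015,0,0,0,-0.01,1],
    [0,0,0,0,0,-0.02,1],
    [0,0,0,0,0,-0.025,1],
    [0,0,0,0,0,-0.025,1],
    [0,0,0,0,0,-0.025,1],
    [0,0,0,0,0,-0.025,1],
    [0,0,0,0,0,-0.025,1],
    [0,0,0,0,0,-0.02,1]
  ]
}}

```text
t: 15.45
ee_pos: [0.4825, -0.3568, 0.1017]
ee_rot: [0.001, 0.179, 0.984, -0.0]
contact_force: [1.1, -4.3, 4.5]
gripper_width: 0.0139
finger_force: 61.0
```

Call:
{"op": "apply_moves", "data": {
  "rows": [
    [0,0,0,0,0,-0.025,1],
    [0,0,0,0,0,-0.025,1],
    [0,0,0,0,0,-0.025,1],
    [0,0,0,0,0,-0.025,1],
    [0,0,0,0,0,-0.025,1],
    [0,0,0,0,0,-0.025,1],
    [0,0,0,0,0,-0.02,1],
    [0,0,0,0,0,-0.005,1]
  ]
}}

```text
t: 16.45
ee_pos: [0.4821, -0.3573, 0.1017]
ee_rot: [0.001, 0.439, 0.898, -0.001]
contact_force: [-0.4, -5.8, 4.3]
gripper_width: 0.014
finger_force: 61.1
```

```bash
python3 - <<'E'
from h import *
s,M=pose()
im,d,c=grab('wrist'); cv2.imwrite('pics/w5.png',im[...,::-1])
print(dial(im,c,np.array((.481,-.356))))
E
```

```text
t 16.45 tcp [ 0.4821 -0.3573  0.1017] yang 37.9 zax [ 0.001 -0.002 -1.   ] j [ 0.1   0.63  0.67  1.83 -0.5   0.86  1.68] F [-0.4 -5.8  4.3] w 0.013999394373132985 ff 61.06226563453674
{'needle': [(-92.54, 448), (-102.17, 446), (-2.8, 446), (-12.46, 439)], 'zero': [(137.49, 550), (147.52, 545), (128.58, 540), (132.51, 535)], 'line': [(-102.15, 281), (-2.74, 278), (-7.41, 274), (-97.56, 273)]}
```

View pics/w5.png

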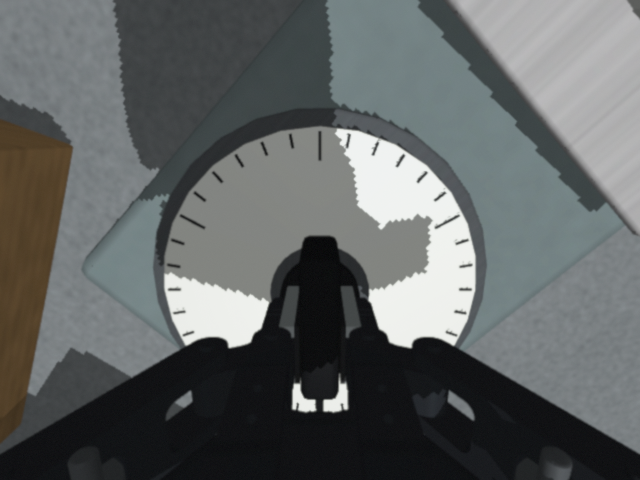

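The zero mark and needle are hidden below the knob, around (320,405), but the tool angle puts the mark at -52°. I'll release, rise and check.

Call:
{"op": "apply_moves", "data": {
  "rows": [
    [0,0,0,0,0,0,0.5],
    [0,0,0,0,0,0,0],
    [0,0,0,0,0,0,-0.5],
    [0,0,0,0,0,0,-1],
    [0,0,0,0,0,0,-1],
    [0,0,0.01,0,0,0,-1],
    [0,0,0.03,0,0,0,-1],
    [0,0,0.03,0,0,0,-1]
  ]
}}

```text
t: 17.5
ee_pos: [0.482, -0.3563, 0.1583]
ee_rot: [-0.0, 0.438, 0.899, -0.0]
contact_force: [-0.1, 0.2, 0.3]
gripper_width: 0.0854
finger_force: 0.0
```

Call:
{"op": "apply_moves", "data": {
  "rows": [
    [0,0,0.03,0,0,0,-1],
    [0,0,0.03,0,0,0,-1],
    [0,0,0.03,0,0,0,-1],
    [0,0,0.02,0,0,0,-1],
    [0,0,0.01,0,0,0,-1],
    [0,0,0,0,0,0,-1],
    [0,0,0,0,0,0,-1],
    [0,0,0,0,0,0,-1]
  ]
}}

```text
t: 18.5
ee_pos: [0.4819, -0.356, 0.2525]
ee_rot: [-0.001, 0.438, 0.899, 0.0]
contact_force: [0.3, -0.4, -0.0]
gripper_width: 0.0855
finger_force: 0.0
```

```bash
python3 - <<'E'
from h import *
s,M=pose()
im,d,c=grab('wrist'); cv2.imwrite('pics/w6.png',im[...,::-1])
print(dial(im,c,np.array((.481,-.356))))
u,v,P=cloud(c,d); k=(np.hypot(P[:,0]-.4815,P[:,1]+.355)<.06)&(P[:,2]>.1)&(P[:,2]<.125); print('knob',cv2.minAreaRect(np.float32(P[k][:,:2])))
o=plane(c,[[320,240]],.07); 
K_=np.array([[.481,-.356,.07]]); pc=cv2.projectPoints(K_,cv2.Rodrigues(np.array(c['R']))[0],np.array(c['t']),K(c),np.array(c['distortion']))[0][0,0]; print(pc)
x,y=map(int,pc); a=im[max(y-110,0):y+130,max(x-130,0):x+130]; cv2.imwrite('pics/w6c.png',cv2.resize(a,None,fx=2.3,fy=2.3,interpolation=cv2.INTER_CUBIC)[...,::-1])
E
```

```text
t 18.5 tcp [ 0.4819 -0.356   0.2525] yang 38.06 zax [-0.001  0.001 -1.   ] j [ 0.01  0.46  0.79  1.68 -0.35  1.15  1.56] F [ 0.3 -0.4 -0. ] w 0.0854868364420071 ff 0.0
{'needle': [(-52.64, 86), (-54.7, 38), (-51.22, 32), (-60.3, 25)], 'zero': [(147.32, 131), (137.6, 130), (142.57, 130), (157.54, 126)], 'line': [(-53.16, 35), (nan, 0), (nan, 0), (nan, 0)]}
knob ((0.48001590371131897, -0.3557957708835602), (0.014822535216808319, 0.057384587824344635), 38.25266647338867)
[319.42483552 220.61235609]
  return _methods._mean(a, axis=axis, dtype=dtype,
  ret = ret.dtype.type(ret / rcount)
```

View pics/w6c.png

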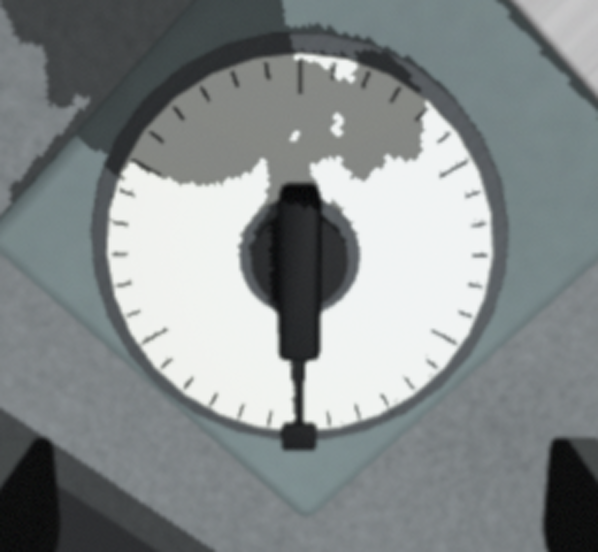

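The needle at (298,365)–(298,425) lies on the zero line, with the tab at (299,437): aligned. I'll check the carrier and bystanders once more, then hand in.

```bash
python3 - <<'E'
from h import *
im,d,c=grab('top'); u,v,P=cloud(c,d)
ok=True
for nm,(x,y),(lo,hi),R in (('bar',(.505,-.16),(.155,.185),.08),('bot',(.573,.367),(.03,.09),.06),('jar',(.6,.181),(.08,.1),.06)):
    k=(np.hypot(P[:,0]-x,P[:,1]-y)<R)&(P[:,2]>lo)&(P[:,2]<hi)&(im[v,u].min(1)>60); q=cv2.minAreaRect(np.float32(P[k][:,:2])); print(nm,k.sum(),q)
    ok&=k.sum()>150
if ok: print(r.sign_off())
E
```

```text
bar 478 ((0.5066102147102356, -0.16008636355400085), (0.015981031581759453, 0.12783613801002502), 83.3636703491211)
bot 230 ((0.5710471868515015, 0.35919639468193054), (0.06197848543524742, 0.04708859696984291), 0.6952483057975769)
jar 587 ((0.5998479127883911, 0.18008440732955933), (0.06137523427605629, 0.06005975976586342), 74.0748291015625)
the job is handed in; nothing more can be done
None
```

The carrier is upright within about 2 mm of the pan's centre, the zero mark is under the needle to within about 1°, the bottle and jar are unmoved to within the camera's accuracy, and the job was handed in at about 18.6 s.

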